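Release the label drawer by its hidden notch

TASK

Open the white label drawer box: one of the black pads in the raised rail along its far edge lies sunk in a notch (a fingertip swept lightly along the rail finds it); press that pad fully down, so that the drawer slides out and stays out, then draw back. Do not touch the drawer itself, and leave the block of labels on the box and the loose things round it where they are.

Things in the scene. Friction and masses are not known exactly. Their poses are not given: they have to be found in the camera images.
- box: white drawer box fixed to the worktop, 200 (x) x 274 (y) mm; origin at the centre of its underside, z up, y along its long side. The drawer front looks to its -x, towards the robot. Its flat top is 70 mm up; a raised aluminium rail runs along its far (+x) edge
- rail (a point): middle of the rail's top face, 78 mm towards +x from the box's centre and 90 mm above the worktop; axes as the box's. The rail runs along y, 274 mm long, 44 mm wide, 20 mm higher than the box's top, with a 3 mm fascia of the same height along its robot side and solid aluminium ends 12 mm long
- pads (a point): same point as the rail's: the middle of the row of five black pads, each 42 x 42 mm, at y = -100, -50, 0, +50 and +100 mm along the rail, parted by 8 mm aluminium bars. Four are solid and flush with the rail's top; one, a different one each time, is the release catch, its top 8 mm lower in a notch that is open on the far side
- catch (a joint): how far the release catch in the notch is pressed straight down, m: 0 at rest, 0.009 fully down (its top then 73 mm up). About 4 N moves it; it has no spring and stays where it is left. A linkage slides the drawer out 6 mm for every mm
- label_drawer: grey drawer in the front of the box, holding spare labels; front panel 262 x 52 mm, its middle 37 mm up. Origin as the box's when shut; it slides along the box's -x, 54 mm when the catch is fully down. It has no handle and is not to be touched
- label_block: loose block of white labels lying on the drawer box's top, 44 x 61 x 15 mm; bystander; origin at the centre of its underside
- kitchen_timer: white wind-up timer with a red dial, 62 x 62 x 42 mm, left of the box; bystander; origin at the centre of its underside
- foil_cups: stack of silver foil cups, 60 mm wide, 49 mm high, right of the box; bystander; origin at the centre of its underside
- marker: black and white marker pen lying on the worktop, 131 mm long, 16 mm thick, right of the box; bystander; origin at the centre of its underside
- sauce_1: red sauce bottle, 54 mm wide, 200 mm high, standing far left; bystander; origin at the centre of its underside
- sauce_2: yellow sauce bottle, 54 mm wide, 200 mm high, standing far left; bystander; origin at the centre of its underside

How it is judged:
By the outcome, as a careful person would: the job done as asked, in the order asked, and still so for the second after the job is handed in, with the robot touching nothing.
It also fails if it takes over 70 s, if anything falls off the work surface, if the arm or the gripper's body presses on something with over 40 N, if the wrist force passes 120 N, or if a joint passes its speed limit or range.

ROBOT

A 6-joint arm with a two-finger parallel gripper is mounted at the origin on a cart in front of the work surface, level with it; the furniture and walls round the work are solid. World frame = base frame: x ahead of the robot, y to its left, z up, the work surface at z = 0. Lengths are in m, angles in rad, forces in N, time in s.
With the tool pointing down it reaches from about 0.275 to 0.725 m from the base axis. Payload 15.9 kg.
Tool frame: the origin (TCP) lies between the finger pads; the fingertips stand 8 mm ahead of it and the grasp point (between the pads) lies 11 mm behind it; z points along the fingers, x is the direction in which the jaws open and shut, and the axes are right-handed (so a half turn about z gives the same grasp; the last joint's range is limited). The gripper opens to 85 mm and grips with 20 to 120 N. Pads are 22 mm wide; open, the fingers measure 114 mm over their backs; the gripper's body (76 mm by 85 mm) begins 54 mm behind the grasp point. The pads swing forward as they close: fully open they stand 13 mm farther back than shut.
Start: joints at [1.235, 0.213, -0.034, 1.323, 0, 1.571], TCP at [0.165, 0.472, 0.239] pointing down, gripper open.
Joint ranges: [-2.98, 2.98], [-0.74, 1.72], [-1.14, 1.35], [-2.1, 2.04], [-1.57, 1.44], [-3.14, 3.14]. Speed limits (rad/s): [1.89, 1.89, 2.39, 2.57, 3.14, 3.14].

INTERFACE

Orientations are given as a unit quaternion [x, y, z, w].
In Python, from workcell import robot, open_jaws, grab, eyes, order, status gives the robot as it stands. Calls block until the motion is done:
- robot.movep(position, orientation): joint-space move of the TCP to a pose.
- robot.move_straight(position, ori=None, speed=0.15): straight line of the TCP; ori=None keeps the orientation; speed is the mean speed in m/s.
- robot.set_joints(angles): joint-space move.
- open_jaws() and grab(): open the fingers fully, or close them until they stop; the grip force is fixed at half the most.
- robot.pause(seconds).
- robot.solve_ik(position, orientation): joint angles nearest the present ones, or None.
- eyes.snapshot(name): name is "scene" or "top" or "wrist"; returns the picture (480x640x3 uint8, red, green, blue); there is no depth.
- eyes.camera_model(name): a dict with "K" (3x3 intrinsics, pixels), "distortion" ([k1, k2, p1, p2, k3] as OpenCV has them; the pictures are not rectified), "world_from_camera" (4x4, takes a point from camera to world coordinates); the wrist camera has in their place "tool_from_camera" (4x4, takes a point from camera to tool coordinates, whose origin is the TCP and whose axes are the tool frame's). Camera axes: x right, y down, z forward; pixel columns grow to the right and rows downward; lengths in m; the calibration is good to about 2 mm. A picture is of the moment at which its call begins: read the wrist's pose just before it. camera_model takes no time and is no camera call.
A pose or a line that the arm cannot do raises robot.PlanningError and nothing moves.
- order.job_done(): hands the job in, once; it reports no verdict.
Trained networks look in the newest picture that a camera, given by its name, has taken for a name from the list of things; names that differ only in an ending like _2 or _b are one class to them, and where a whole thing is asked for, a point or a joint stands for the part that bears it (a point fixed in the world has none). Each returns a list of dicts, best first, with "conf" (0 to 1); they miss things now and then, are a little off and sometimes report something else, mostly with a low value. They report only what shows in the picture. A call takes as long as a camera call.
- eyes.trace(camera, query): "pixels" (480x640 bool, what is visible of it) and "uv" ([column, row] in pixels, amid what is visible of it).
Readings, each from a call of its own:
- status.get_time(): time.
- status.get_joint_pos(): joint angles.
- status.get_joint_velocities(): joint speeds.
- status.get_tau(): joint torques, N m.
- status.get_tcp_pos(): TCP position.
- status.get_ee_rot(): TCP orientation.
- status.get_wrist_force(): force on the tool from outside, world axes, zero at the start.
- status.get_moment(): the same for the moment, N m.
- status.get_opening(): opening from 0.0 (shut) to 1.0 (fully open).
Only numpy, scipy, OpenCV 4.12 (cv2) and the standard library are available. Lean on these libraries where they do the work, as an engineer would, in place of code of your own. Each camera call takes 0.05 s, during which the arm holds its last target.

## Working session

There is one attempt and no reset: what is moved stays moved. The work goes in short steps, each a Python script; the robot and the scene stay as the last script left them, time stands still between calls to the robot, and variables do not carry over. Pictures are saved under pics/ and viewed, and the job is handed in when it is done.

```bash
ls; mkdir -p pics; python3 - <<'E'
from workcell import robot, open_jaws, grab, eyes, order, status
import cv2
for n in ("scene","top","wrist"):
    im=eyes.snapshot(n); cv2.imwrite(f"pics/a_{n}.png",im[:,:,::-1])
    print(n,eyes.camera_model(n))
print(status.get_time(),status.get_tcp_pos(),status.get_ee_rot(),status.get_wrist_force())
E
```

```text
pics
scene {'K': array([[444.92212142,   0.        , 320.32344086],
       [  0.        , 444.92212142, 241.46637596],
       [  0.        ,   0.        ,   1.        ]]), 'distortion': array([-0.06000881,  0.        ,  0.        ,  0.        ,  0.        ]), 'world_from_camera': array([[ 0.8942706 , -0.30269965,  0.32962556,  0.00244992],
       [-0.44749103, -0.61411169,  0.65009123, -0.86392209],
       [ 0.00564452, -0.72886196, -0.68463741,  1.07532019],
       [ 0.        ,  0.        ,  0.        ,  1.        ]])}
top {'K': array([[456.21262462,   0.        , 319.99225109],
       [  0.        , 456.21262462, 240.25977642],
       [  0.        ,   0.        ,   1.        ]]), 'distortion': array([-0.01293059,  0.        ,  0.        ,  0.        ,  0.        ]), 'world_from_camera': array([[-1.66462956e-03, -9.80855424e-01,  1.94730239e-01,
         2.52101207e-01],
       [-9.99978785e-01,  4.06407176e-04, -6.50113494e-03,
         8.18657587e-02],
       [ 6.29753370e-03, -1.94736929e-01, -9.80835292e-01,
         1.27668955e+00],
       [ 0.00000000e+00,  0.00000000e+00,  0.00000000e+00,
         1.00000000e+00]])}
wrist {'K': array([[417.72073464,   0.        , 312.53734031],
       [  0.        , 417.72073464, 238.14291655],
       [  0.        ,   0.        ,   1.        ]]), 'distortion': array([-0.07056426,  0.        ,  0.        ,  0.        ,  0.        ]), 'tool_from_camera': array([[ 9.99999394e-01, -5.49067896e-06,  1.10123588e-03,
        -7.85626076e-04],
       [-3.48436714e-04,  9.47036137e-01,  3.21126819e-01,
        -8.18548162e-02],
       [-1.04467337e-03, -3.21127008e-01,  9.47035561e-01,
        -1.34853177e-01],
       [ 0.00000000e+00,  0.00000000e+00,  0.00000000e+00,
         1.00000000e+00]])}
0.15 [0.16469225 0.47184393 0.23895237] [ 8.15331695e-01  5.78994013e-01 -3.25996932e-04  2.31505366e-04] [-0.11579477 -0.68302832  0.71675989]
```

View pics/a_scene.png

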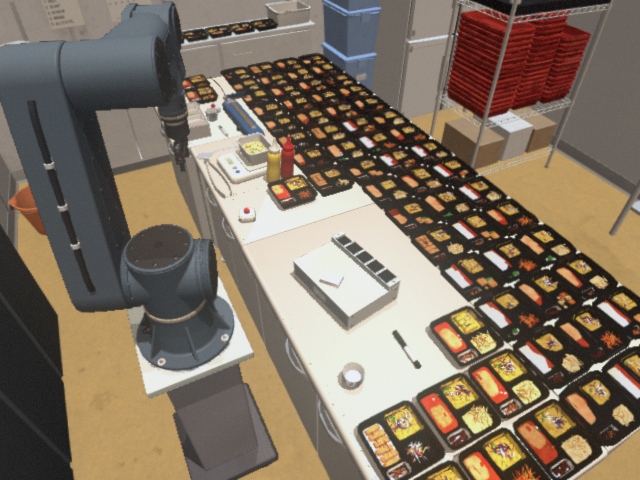

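View pics/a_top.png

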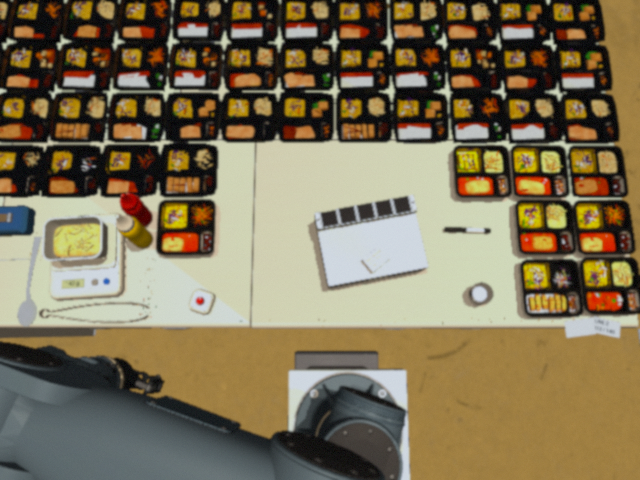

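View pics/a_wrist.png

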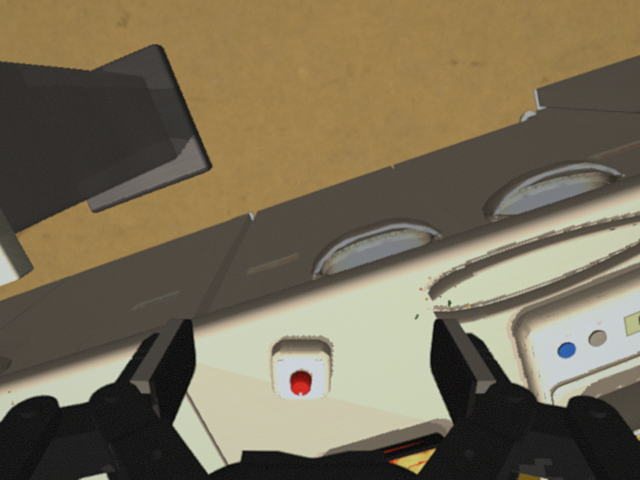

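The top view shows the box at about (370,245), yawed slightly, with its pads around (322-405, 205-220). The scene view shows the pads from (345,240) to (392,280). Next I'll measure the pose.

```bash
cat > h.py <<'E'
from workcell import robot, open_jaws, grab, eyes, order, status
import numpy as np, cv2
from scipy.spatial.transform import Rotation as R
def proj(P,cm,T=None):
    T=cm["world_from_camera"] if T is None else T
    Ti=np.linalg.inv(T); P=np.atleast_2d(P).astype(float)
    return cv2.projectPoints(P,cv2.Rodrigues(Ti[:3,:3])[0],Ti[:3,3],cm["K"],np.array(cm["distortion"]))[0].reshape(-1,2)
def back(uv,z,cm,T=None):
    T=cm["world_from_camera"] if T is None else T
    n=cv2.undistortPoints(np.array(uv,float).reshape(-1,1,2),cm["K"],np.array(cm["distortion"])).reshape(-1,2)
    d=np.c_[n,np.ones(len(n))]@T[:3,:3].T; o=T[:3,3]
    return o+d*((z-o[2])/d[:,2])[:,None]
def wristT():
    T=np.eye(4);T[:3,:3]=R.from_quat(status.get_ee_rot()).as_matrix();T[:3,3]=status.get_tcp_pos()
    return T@eyes.camera_model("wrist")["tool_from_camera"]
E
python3 - <<'E'
from h import *
for n in ("top","scene"):
    im=eyes.snapshot(n); cm=eyes.camera_model(n)
    for q,z in (("pads",.09),("rail",.09),("box",.07),("label_block",.085)):
        for d in eyes.trace(n,q)[:2]:
            m=d["pixels"].astype(np.uint8)
            v,u=np.nonzero(m); r=cv2.minAreaRect(np.c_[u,v].astype(np.float32))
            b=cv2.boxPoints(r)
            print(n,q,round(d["conf"],2),d["uv"],m.sum()); print(back(b,z,cm)[:,:2].round(3).tolist(), back([d["uv"]],z,cm).round(3))
    x0,y0,w,h=(290,170,160,130) if n=="top" else (270,210,150,130)
    c=im[y0:y0+h,x0:x0+w]; cv2.imwrite(f"pics/b_{n}.png",cv2.resize(c,None,fx=4.5,fy=4.5,interpolation=cv2.INTER_CUBIC)[:,:,::-1])
E
```

```text
top pads 0.63 [367.3, 244.8] 5899
[[0.561, 0.094], [0.612, -0.181], [0.408, -0.208], [0.361, 0.059]] [[ 0.475 -0.051  0.09 ]]
top pads 0.44 [462.9, 231.1] 259
[[0.524, -0.258], [0.524, -0.379], [0.507, -0.378], [0.507, -0.257]] [[ 0.512 -0.308  0.09 ]]
top rail 0.55 [368.5, 244.9] 6186
[[0.563, 0.097], [0.615, -0.182], [0.407, -0.21], [0.358, 0.061]] [[ 0.475 -0.054  0.09 ]]
top label_block 0.87 [375.4, 257.4] 371
[[0.436, -0.033], [0.473, -0.081], [0.438, -0.108], [0.401, -0.059]] [[ 0.442 -0.073  0.085]]
scene pads 0.92 [344.1, 285.5] 4822
[[0.334, 0.012], [0.589, 0.152], [0.617, -0.216], [0.394, -0.3]] [[ 0.455 -0.128  0.09 ]]
scene box 0.88 [346.5, 284.8] 4782
[[0.343, 0.032], [0.604, 0.172], [0.629, -0.203], [0.4, -0.288]] [[ 0.472 -0.113  0.07 ]]
scene label_block 0.56 [330.9, 277.7] 276
[[0.398, -0.076], [0.438, -0.034], [0.474, -0.087], [0.434, -0.127]] [[ 0.437 -0.079  0.085]]
```

View pics/b_scene.png

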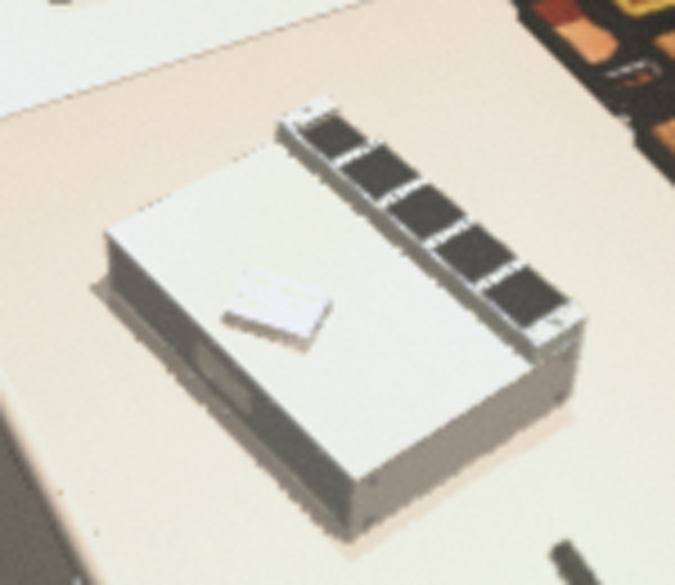

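View pics/b_top.png

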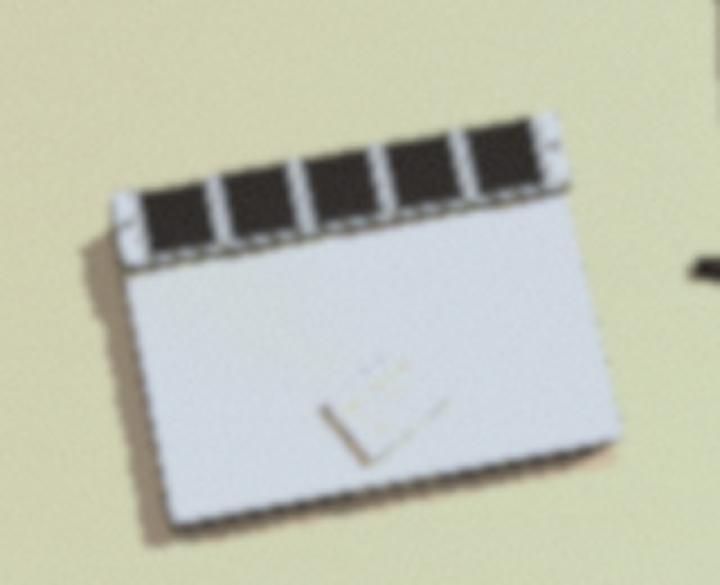

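```bash
python3 - <<'E'
from h import *
n="top"; im=cv2.imread("pics/a_top.png"); cm=eyes.camera_model(n)
g=cv2.cvtColor(im,cv2.COLOR_BGR2GRAY)[190:235,312:418]
k,l,s,c=cv2.connectedComponentsWithStats((g<100).astype(np.uint8))
pts=sorted([(c[i][0]+312,c[i][1]+190,s[i][4]) for i in range(1,k) if 80<s[i][4]<400])
print(pts)
W=back([p[:2] for p in pts],.09,cm); print(W.round(4)); d=np.diff(W,axis=0);print(np.linalg.norm(d,axis=1))
v=W[0]-W[-1];yaw=np.arctan2(-v[0],v[1]);print(np.degrees(yaw),W.mean(0))
M=W.mean(0)
for s in (0,1):
    a=yaw+s*np.pi
    x=np.array([np.cos(a),np.sin(a),0]);z=np.array([0,0,-1.]);y=np.cross(z,x)
    q=R.from_matrix(np.c_[x,y,z]).as_quat()
    print(s,q,"tool y",y)
    for h in (.3,.2,.09):
        for o in (-.1,0,.1):
            p=M+o*np.array([-np.sin(yaw),np.cos(yaw),0]);p[2]=h
            print(h,o,robot.solve_ik(p,q))
for q in ("sauce","sauce_1"):
    eyes.snapshot(n)
    for d in eyes.trace(n,q): print(q,d["conf"],d["uv"],back([d["uv"]],.1,cm))
E
```

```text
[(np.float64(329.05405405405406), np.float64(218.23783783783784), np.int32(185)), (np.float64(347.28061224489795), np.float64(214.48979591836735), np.int32(196)), (np.float64(365.4030612244898), np.float64(211.22448979591837), np.int32(196)), (np.float64(383.559585492228), np.float64(207.8860103626943), np.int32(193)), (np.float64(401.578125), np.float64(204.55208333333334), np.int32(192))]
[[ 0.5478  0.0496  0.09  ]
 [ 0.5582  0.0007  0.09  ]
 [ 0.5672 -0.0482  0.09  ]
 [ 0.5765 -0.0974  0.09  ]
 [ 0.5858 -0.1463  0.09  ]]
[0.05005633 0.04969564 0.05001578 0.04984423]
10.98176550098767 [ 0.56711552 -0.04831727  0.09      ]
0 [0.99541144 0.09568736 0.         0.        ] tool y [ 0.19049658 -0.98168786  0.        ]
0.3 -0.1 [-0.24488997  0.44944982  0.44885563  1.57020214  0.          1.13423839]
0.3 0 [-0.08499303  0.3656038   0.32405997  1.5292525   0.          1.29413533]
0.3 0.1 [0.09070938 0.3226076  0.26325652 1.51144525 0.         1.46983774]
0.2 -0.1 [-0.24488997  0.44049585  0.18341273  1.31371321  0.          1.13423839]
0.2 0 [-0.08499303  0.36559281  0.07248434  1.2776878
[... 807 characters left out ...]
 0.07248434  1.27768787  0.         -1.84745733]
0.2 0.1 [ 0.09070938  0.32628865  0.01678342  1.26129109  0.         -1.67175492]
0.09 -0.1 [-0.24488997  0.49083369 -0.02135019  1.05861245  0.         -2.00735426]
0.09 0 [-0.08499303  0.42319759 -0.12793001  1.01966873  0.         -1.84745733]
0.09 0.1 [ 0.09070938  0.38738079 -0.18238755  1.00102799  0.         -1.67175492]
sauce 0.67 [136.7, 209.3] [[0.57001773 0.56230482 0.1       ]]
sauce 0.2 [372.1, 256.3] [[ 0.44291461 -0.06206477  0.1       ]]
sauce_1 0.91 [133.5, 231.8] [[0.50867326 0.56603866 0.1       ]]
sauce_1 0.6 [137.0, 209.6] [[0.5691911  0.56144047 0.1       ]]
sauce_1 0.18 [201.3, 300.6] [[0.32829689 0.37830016 0.1       ]]
```

Pad pitch comes out at 50 mm, as it should. The +100 pad looks sunk: it sits slightly off the line and covers a smaller area. I'll take a close wrist view with the jaws shut.

```bash
cat >> h.py <<'E'
M=np.array([0.5671,-0.0483,.09]); yaw=np.radians(10.8)
bx=np.array([np.cos(yaw),np.sin(yaw),0]); by=np.array([-np.sin(yaw),np.cos(yaw),0])
Q=R.from_matrix(np.c_[bx,-by,[0,0,-1.]]).as_quat()
def rp(x,y,z):
    p=M+x*bx+y*by; p[2]=z; return p
E
python3 - <<'E'
from h import *
p=np.array(status.get_tcp_pos()); p[2]=.32
robot.move_straight(p)
robot.movep(rp(0,0.02,.27),Q)
grab()
robot.pause(.2)
T=wristT(); im=eyes.snapshot("wrist"); cv2.imwrite("pics/c.png",im[:,:,::-1])
np.save("T_c.npy",T)
print(status.get_time(),status.get_tcp_pos(),status.get_wrist_force(),status.get_opening())
c=[proj(rp(0,y,.09),eyes.camera_model("wrist"),T)[0].round(0).tolist() for y in (.1,.05,0,-.05,-.1)];print(c)
E
```

```text
4.85 [ 0.56335141 -0.0286739   0.26999147] [-0.67933996  0.06453714 -0.73019251] 0.0012483487239282538
[[312.0, 100.0], [312.0, 169.0], [312.0, 232.0], [312.0, 290.0], [312.0, 342.0]]
```

View pics/c.png

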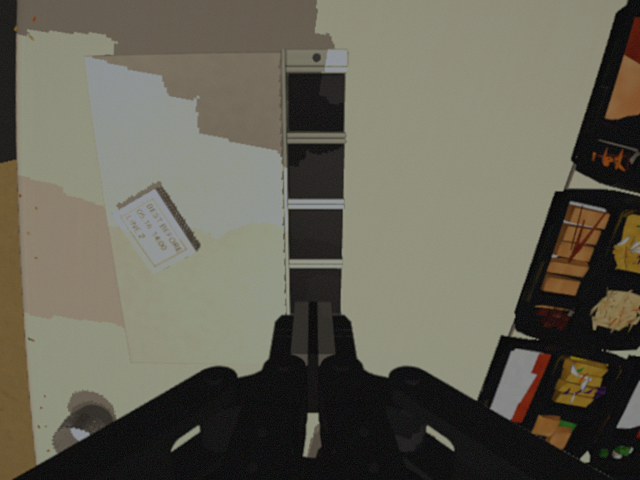

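```bash
python3 - <<'E'
import cv2,numpy as np
im=cv2.imread("pics/c.png")[40:320,265:365]
im=np.clip(255*(im/255.)**.5*1.2,0,255).astype(np.uint8)
im=cv2.rotate(im,cv2.ROTATE_90_CLOCKWISE)
cv2.imwrite("pics/c2.png",cv2.resize(im,None,fx=2.8,fy=2.8,interpolation=cv2.INTER_CUBIC))
E
```

```text
(no output)
```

View pics/c2.png

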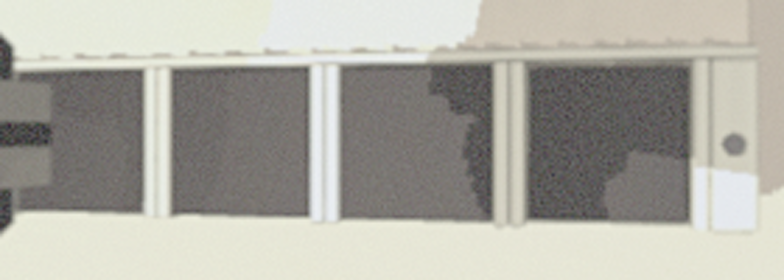

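```bash
python3 - <<'E'
from h import *
robot.movep(rp(.004,.1,.16),Q)
robot.move_straight(rp(.004,.1,.106),speed=.08)
robot.pause(.3); f0=np.array(status.get_wrist_force()); print(f0)
z=.106
while z>.0905:
    z-=.001; robot.move_straight(rp(.004,.1,z),speed=.02); robot.pause(.05)
    f=np.array(status.get_wrist_force())-f0
    print(round(z-.008,4),round(status.get_tcp_pos()[2]-.008,4),f.round(1))
    if abs(f[2])>2.5 or np.hypot(f[0],f[1])>4: break
print(status.get_time())
E
```

```text
[-0.1551183   0.356593   -0.31618688]
0.097 0.097 [-0.1  0.4  0.2]
0.096 0.096 [ 0.4 -0.3  0.4]
0.095 0.0949 [ 0.5 -0.6  1. ]
0.094 0.094 [ 0.6 -0.6  0.1]
0.093 0.0929 [ 0.1 -1.   1. ]
0.092 0.0919 [-0.3 -1.1 -0.7]
0.091 0.091 [-0.5 -0.6  0.6]
0.09 0.09 [ 0.1 -0.7  0.2]
0.089 0.089 [-0.  -0.1 -0.2]
0.088 0.088 [ 0.5 -0.7  0.6]
0.087 0.087 [-0.1  0.2 -0.4]
0.086 0.086 [ 0.5 -0.6 -0.6]
0.085 0.085 [ 0.4 -0.6  0.6]
0.084 0.084 [-0.7 -0.4 -0.3]
0.083 0.083 [-0.3 -0.8  1.2]
0.082 0.082 [ 0.7 -0.  -0.1]
11.375
```

The tip went below 90 mm without any contact, so the catch is at +100. I'll press on to the stop.

```bash
python3 - <<'E'
from h import *
z=status.get_tcp_pos()[2]; f0=np.array([-.15,.0,-.1])
z=.090
while z>.0780:
    z-=.0005; robot.move_straight(rp(.004,.1,z),speed=.015); robot.pause(.05)
    f=np.array(status.get_wrist_force())-f0
    print(round(z-.008,4),round(status.get_tcp_pos()[2]-.008,4),f.round(1))
    if f[2]>22 or np.hypot(f[0],f[1])>12: break
print(status.get_time())
for n in ("scene","top"):
    im=eyes.snapshot(n); x0,y0,w,h=(290,170,160,130) if n=="top" else (250,200,170,140)
    cv2.imwrite(f"pics/d_{n}.png",cv2.resize(im[y0:y0+h,x0:x0+w],None,fx=4,fy=4,interpolation=cv2.INTER_CUBIC)[:,:,::-1])
E
```

```text
0.0815 0.0815 [0.6 0.5 0.6]
0.081 0.081 [0.6 0.1 3.1]
0.0805 0.0805 [-0.2  0.3  1.7]
0.08 0.08 [ 0.9 -1.4  1.6]
0.0795 0.0795 [ 0.9 -0.2  0.8]
0.079 0.079 [0.4 0.5 1.2]
0.0785 0.0785 [0.7 1.1 1.7]
0.078 0.078 [ 0.8 -0.4  1.8]
0.0775 0.0775 [0.9 0.3 1.6]
0.077 0.077 [ 0.  -0.9  1.1]
0.0765 0.0765 [ 1.3 -0.4  0.8]
0.076 0.076 [ 0.5 -0.7  2.5]
0.0755 0.0754 [ 1.3 -0.6  1.6]
0.075 0.075 [0.8 1.2 1.3]
0.0745 0.0745 [ 0.5  0.5 -0.1]
0.074 0.074 [-1.   0.5  1.6]
0.0735 0.0734 [0.6 0.  0.7]
0.073 0.0731 [-0.5 -0.7  3.2]
0.0725 0.073 [-3.1  0.2 11. ]
0.072 0.0729 [-6.   0.3 17.7]
0.0715 0.0728 [-8.5  0.  25.9]
17.675
```

View pics/d_scene.png

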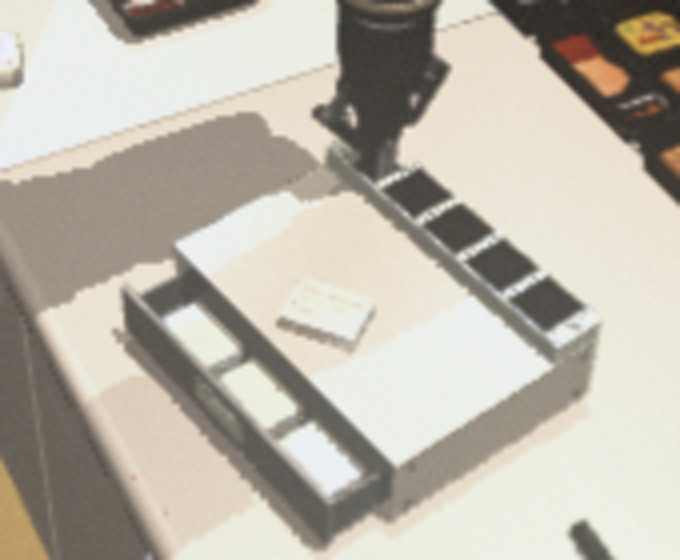

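View pics/d_top.png

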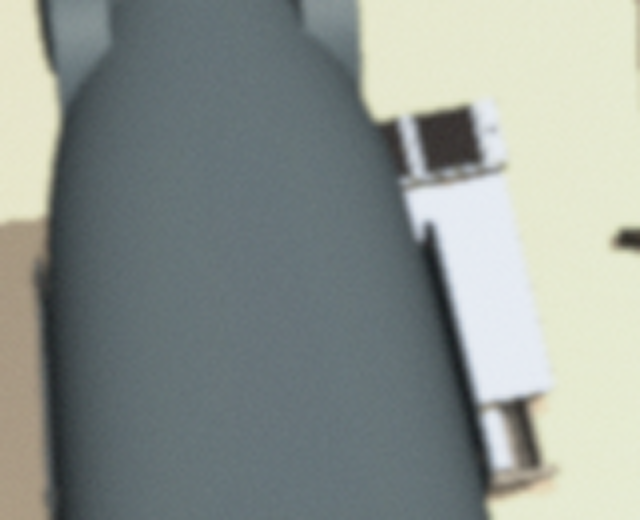

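The drawer is out and the catch hit its hard stop at 73 mm. Now I'll withdraw straight up, away from the box.

```bash
python3 - <<'E'
from h import *
robot.move_straight(rp(.004,.1,.110),speed=.05)
robot.move_straight(rp(.004,.1,.30),speed=.15)
robot.movep([.25,.35,.32],Q)
robot.pause(.5)
for n in ("scene","top"):
    im=eyes.snapshot(n); cm=eyes.camera_model(n); x0,y0,w,h=(290,170,160,130) if n=="top" else (250,200,170,140)
    for d in eyes.trace(n,"label_block")[:1]: print(n,d["conf"],d["uv"],back([d["uv"]],.085,cm))
    # expected drawer front lower edge top corners at 54 mm
    c=M-.078*bx
    print(proj([c-(.1+.054)*bx+s*.131*by+[0,0,.063-.09] for s in (1,-1)],cm))
    cv2.imwrite(f"pics/e_{n}.png",cv2.resize(im[y0:y0+h,x0:x0+w],None,fx=4,fy=4,interpolation=cv2.INTER_CUBIC)[:,:,::-1])
print(status.get_time(),status.get_tcp_pos(),status.get_wrist_force())
E
```

```text
scene 0.56 [331.2, 279.4] [[ 0.43440018 -0.08568939  0.085     ]]
[[278.6128196  270.46689675]
 [330.94677625 325.64321379]]
top 0.87 [374.7, 258.4] [[ 0.43971837 -0.0706498   0.085     ]]
[[334.10054682 306.59919211]
 [430.54433536 287.82810579]]
22.2167 [0.24999829 0.35001204 0.32000966] [0.80936687 0.40425544 0.2251325 ]
```

View pics/e_scene.png

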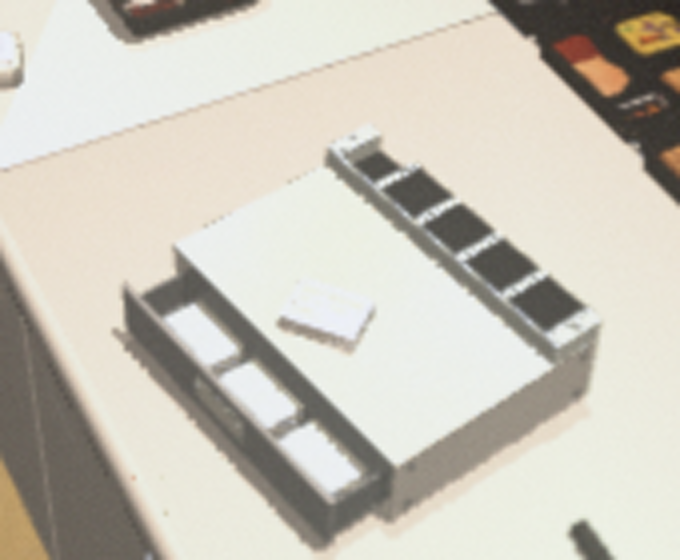

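View pics/e_top.png

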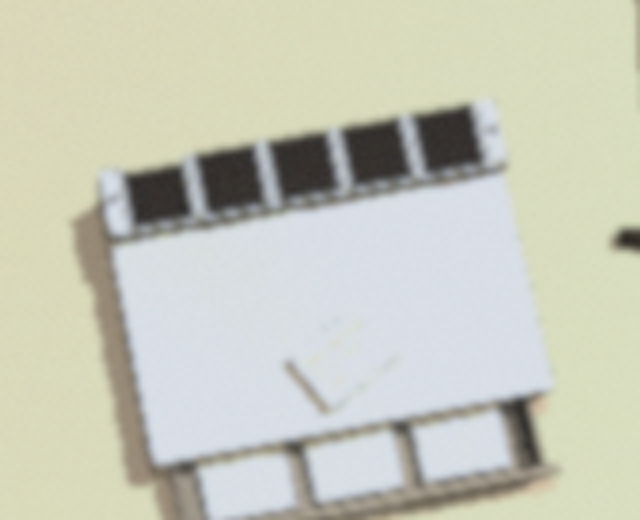

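The drawer's front corners, at about (281,271) and (331,326) in the scene view, match what I predicted for 54 mm of travel. The block of labels hasn't moved.

```bash
python3 -c "
from workcell import order,status
print(order.job_done(),status.get_time())"
```

```text
the job is handed in; nothing more can be done
the job is handed in; nothing more can be done
```

The drawer is open and the job is handed in. The release catch was the leftmost pad, at y = +100 mm. I pressed it with the closed fingers, backed straight up and moved the arm clear.

- **Catch:** the fingertip went below rail height with no contact, met light resistance (1–3 N) from about 81 mm, and hit a hard stop at 73 mm, which is fully down. The highest wrist force I saw was about 27 N.
- **Drawer:** after I drew back, both cameras showed it still out. In the scene view its front corners were within about 3 px of where 54 mm of travel should put them.
- **Surroundings:** the block of labels looks unmoved in both views; its measured position varied by 3–7 mm, and I put that down to detection noise. The arm touched nothing else that I know of, but I did not re-measure the other loose items one by one.
- **Time:** about 22 s on the robot's clock at my last reading, just before hand-in.

The wrist image did not show clearly which pad was sunk, so I relied on the top and scene views and the touch test. The wrist view also put the pads about 3 mm farther from the robot than the top view did, so I aimed 4 mm that way, towards the notch's open side.

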